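# Load the viewing box and hold its flap on balance

## Robot

A 6-joint arm with a two-finger parallel gripper is mounted at the origin on a cart in front of the work surface, level with it; the furniture and walls round the work are solid. World frame = base frame: x ahead of the robot, y to its left, z up, the work surface at z = 0. Lengths are in m, angles in rad, forces in N, time in s.
With the tool pointing down it reaches from about 0.35 to 0.975 m from the base axis. Payload 4.9 kg.
Tool frame: the origin (TCP) lies midway between the tips of the shut fingers; the grasp point (between the pads) lies 19 mm behind it; z points along the fingers, y is the line along which they close (so a half turn about z gives the same grasp; the last joint's range is limited). The gripper opens to 85 mm and grips with 20 to 120 N. Pads are 22 mm wide; open, the fingers measure 114 mm over their backs; the gripper's body (76 mm by 85 mm) begins 54 mm behind the grasp point. The pads swing forward as they close: fully open they stand 13 mm farther back than shut.
Start: joints at [1.02, 0.053, 1.613, -0, 1.476, -0.119], TCP at [0.262, 0.568, 0.231] pointing down, gripper open.
Joint ranges: [-3.01, 3.01], [-1.01, 2.22], [0.06, 2.58], [-1.02, 4.17], [0.09, 2.62], [-3.14, 3.14]. Speed limits (rad/s): [2.57, 2.57, 3.14, 3.14, 3.14, 3.14].

## Interface

Orientations are given as a unit quaternion [w, x, y, z].
In Python, from plant import manip gives the robot as it stands.
- The arm moves only by the tool move_arm, never from a script. Its argument "increments" is one flat list of numbers, 5 for each row, row after row: the shift along the tool's x, y, z in mm, then the turn about the tool's z in rad, then the opening, from 0 (shut) to 1 (fully open). In form: [tx, ty, tz, spin, jaw, tx, ty, tz, spin, jaw, ...]. A call has 1 to 8 rows; each row shifts and turns the commanded pose from where the row before left it, along the tool's axes as they then stand; what a row does not reach is not made up. A row lasts 1/12 s, in which the tool goes at most 41.7 mm and 7.16 degrees, less where a joint would pass 70% of its speed; a pose out of reach is approached as far as the arm can. A call with a gripper value outside its range is refused whole. The fingers move at their own pace and stop on an object; the grip force is fixed at half the most. Time passes only in rows, so rows that do not move let the fingers close. It gives the time, the measured TCP pose, the force, the opening and the grip force at its end, in the units of the state.
- manip.state(): the state, without advancing time (a new reading comes with each control period).
- manip.grab_frame(name): name is "side" or "top" or "wrist"; returns a dict with "image" (480x640x3 uint8, blue, green, red), "fov_y" (degrees; the focal length in pixels is half the picture's height over the tangent of half this angle, whatever the lens; pixels are square), "cx", "cy" (the principal point, pixels), "eye" and "rotation" of the camera in the world; the wrist camera has in their place "T_tool_cam" (4x4, takes a point from camera to tool coordinates, whose origin is the TCP and whose axes are the flange's). Camera axes: x right, y down, z forward; pixel columns grow to the right and rows downward; lengths in m; the calibration is good to about 2 mm. A picture is of the moment at which its call begins: read the wrist's pose just before it. There is no depth.
- manip.job_done(): hands the job in; it is judged then, once.
The state is a dict: "time": time; "joint_pos": joint angles; "joint_vel": joint speeds; "joint_efforts": joint torques, N m; "tool_pos": TCP position; "tool_rot": TCP orientation; "contact_force": force on the tool from outside, world axes, zero at the start; "ft_torque": the same for the moment, N m; "gripper_width": opening from 0.0 (shut) to 1.0 (fully open); "grasp_force": force on a finger pad.
Only numpy, scipy, OpenCV 4.12 (cv2) and the standard library are available. Lean on these libraries where they do the work, as an engineer would, in place of code of your own. Each camera call takes 0.05 s, during which the arm holds its last target. There are 200 camera calls.

## Task

Slide the blue tray with the little white arched print standing in it into the open front of the white viewing box until it is fully home against the back, while the orange flap is still shut. Then take the flap by its black crossbar, swing it up gently to its balance point, where it stands straight upright, and finish with the crossbar still gripped, holding the flap still there so that a colleague can look in from above. The flap has no stay: never let it drop or go over to the far side; keep the print upright in the tray, and leave the tape roll, the cone and the book alone.

Things in the scene. Friction and masses are not known exactly. Their poses are not given: they have to be found in the camera images.
- viewbox: White fixed box, 90 (x) x 120 (y) x 70 mm high, no floor, orange flap on top. Origin: centre of its footprint, on the desk; open front at -x (to the robot), rear wall's inner face at x = +39 mm. Side walls 96 mm apart inside; grey flared lips reach 17 mm ahead of them, 20 mm high. A tray slid in on the desk is home (at the rear wall) with its origin at x = -18.5 mm, y = 0, x axes parallel.
- tray: Loose blue tray, 115 (x) x 90 (y) mm, rim 14 mm high, 0.15 kg. Origin: centre of its underside; the +x end goes into the box first. At the -x end stands a black grip post, 14 (x) x 18 (y) mm, 46 mm tall, axis at x = -70.5 mm, y = 0; pinch it across y from above. Home, the post stands 44 mm ahead of the box's front.
- tray_post (a point): Point on the axis of the tray's grip post, 34 mm above the tray's underside; axes as the tray's.
- hood: Loose white 3D-printed arched shell, 36 x 54 x 27 mm, 0.02 kg, standing arch up in the tray. Origin at the centre of its underside, z up.
- flap (a joint): Angle of the orange flap, rad: 0 = shut, level on the box; grows as it swings up; 1.57 = straight upright, its balance point (nearly frictionless hinge: below it the flap falls shut, above it falls over to the far side, stop at 2.6). Flap 94 mm along the hinge, 116 mm from hinge to free edge, 8 mm thick, 0.25 kg.
- flap_hinge (a point): Middle of the flap's hinge line, at x = 0, y = +54 mm, z = 75 mm in the box's frame; the hinge runs along the box's x axis. Axes as the box's.
- flap_bar (a point): Centre of the flap's black crossbar: round, 18 mm thick, 26 mm long, parallel to the hinge and 154 mm from it, in the flap's mid-plane, 38 mm beyond its free edge on a 12 mm wide neck. Shut: at the box's y = -100 mm, 75 mm above the desk. Pinch its ends from above, fingers closing along the hinge; it turns between the pads as the flap swings. Axes turn with the flap.
- blue_tape: Loose blue tape roll, 95 mm across, 24 mm high, lying flat; bystander. Origin at the centre of its underside.
- cone: Loose white printed cone, 65 mm across, 68 mm high; bystander. Origin at the centre of its underside.
- book: Loose thick black pocket book lying flat, 190 (x) x 146 (y) x 25 mm; bystander. Origin at the centre of its underside.
Not all that is in view belongs to the job. What is meant by the tray is not grey or yellow, and is the larger of those in its own colour.

How it is judged:
On the way:
1. the tray is home in the viewing box with the flap still shut (x of tray in the frame of viewbox above -0.0265 m and y of tray in the frame of viewbox between -0.006 and 0.006 m and height (world z) of tray below 0.006 m and angle between the x axis of tray and the x axis of viewbox, either way round below 0.08 rad and value of joint flap below 0.08 rad), for 0.2 s.
At the end, for the whole second after the job is handed in: the tray is home (within 8 mm of the rear wall, straight in the box, flat on the desk) with the arched print upright in it, and the flap stands still within 5 degrees of upright, gripped by the fingers (over 2 N) (x of tray in the frame of viewbox above -0.0265 m and y of tray in the frame of viewbox between -0.006 and 0.006 m and height (world z) of tray below 0.006 m and angle between the x axis of tray and the x axis of viewbox, either way round below 0.08 rad and horizontal distance between hood and tray below 0.045 m and angle between hood's own z axis and vertical below 0.3 rad and height (world z) of hood below 0.015 m and value of joint flap between 1.48 and 1.66 rad and velocity of joint flap between -0.1 and 0.1 rad/s and contact force between the fingers and flap above 2 N); the arm keeps its last pose, push and grip.
It fails at once if the flap goes over to the far side (past 1.95 rad) (value of joint flap above 1.95 rad).
It fails at once if the flap is dropped or flung (faster than 3 rad/s) (velocity of joint flap above 3 rad/s or velocity of joint flap below -3 rad/s).
It fails at once if the arched print is tipped over (angle between hood's own z axis and vertical above 0.7 rad).
It fails at once if a bystander is pushed away (over 25 mm) (distance of any of blue_tape, cone, book from where it was at the start of the episode above 0.025 m).
It also fails if it takes over 61 s, if anything falls off the work surface, if the arm or the gripper's body presses on something with over 40 N, if the wrist force passes 120 N, or if a joint passes its speed limit or range.

## Working session

There is one attempt and no reset: what is moved stays moved. The work goes in short steps, Python scripts to look and compute and a tool call to move; the robot and the scene stay as the last step left them, time stands still between calls to the robot, and variables do not carry over. Pictures are saved under pics/ and viewed, at most 11 in all, crops included, and the job is handed in when it is done.

Besides the shell and the picture viewer there is one more tool, called after ">>>" as name(argument=value, ...) on one line, values as JSON. move_arm: Moves the arm, as the interface text tells. Its arguments: {"type":"object","properties":{"increments":{"type":"array"}},"required":["increments"]}

```bash
mkdir -p pics; cat > h.py <<'E'
import numpy as np, cv2
from plant import manip
def grab(n,save=None):
    s=manip.state(); f=manip.grab_frame(n)
    if save: cv2.imwrite('pics/'+save,f['image'])
    f['s']=s; return f
def R(q):
    w,x,y,z=q
    from scipy.spatial.transform import Rotation as Ro
    return Ro.from_quat([x,y,z,w]).as_matrix()
def cam(f):
    if 'eye' in f: return np.array(f['eye']),np.array(f['rotation']).reshape(3,3) if np.size(f['rotation'])==9 else R(f['rotation'])
    T=np.array(f['T_tool_cam']); Rt=R(f['s']['tool_rot']); return Rt@T[:3,3]+np.array(f['s']['tool_pos']),Rt@T[:3,:3]
def ray(f,u,v):
    e,M=cam(f); fl=240/np.tan(np.radians(f['fov_y'])/2)
    d=M@np.array([(u-f['cx'])/fl,(v-f['cy'])/fl,1]); return e,d/np.linalg.norm(d)
def onz(f,u,v,z):
    e,d=ray(f,u,v); return e+d*(z-e[2])/d[2]
def tri(f,p,g,q):
    e,d=ray(f,*p); E,D=ray(g,*q)
    t=np.linalg.lstsq(np.c_[d,-D],E-e,rcond=None)[0]; a=e+t[0]*d;b=E+t[1]*D
    return (a+b)/2,np.linalg.norm(a-b)
def proj(f,P):
    e,M=cam(f); fl=240/np.tan(np.radians(f['fov_y'])/2); c=M.T@(np.array(P)-e); return c[:2]/c[2]*fl+[f['cx'],f['cy']]
E
python3 - <<'E'
from h import *
for n in ['top','side','wrist']:
    f=grab(n,n+'0.png'); print(n,f['fov_y'],f['cx'],f['cy'],*[np.round(a,3).tolist() for a in cam(f)])
a=cv2.imread('pics/top0.png');print(manip.state())
E
```

```text
top 48.847772672914445 317.2576578801828 235.283561823716 [0.215, 0.189, 1.342] [[-0.062, -0.973, 0.22], [-0.998, 0.06, -0.016], [0.002, -0.221, -0.975]]
side 55.40151694897165 330.83325157407097 239.6900675406329 [0.324, -0.886, 0.97] [[0.983, -0.122, 0.134], [-0.181, -0.616, 0.767], [-0.012, -0.778, -0.628]]
wrist 64.58842078031276 322.82744831858037 235.3216406241844 [0.191, 0.6, 0.372] [[0.417, 0.868, 0.269], [0.909, -0.398, -0.125], [-0.002, 0.296, -0.955]]
{'time': 0.15, 'joint_pos': array([ 1.02002448e+00,  5.32123150e-02,  1.61394337e+00, -4.14890116e-06,
        1.47594959e+00, -1.19019384e-01]), 'joint_vel': array([ 1.47469835e-03,  2.48768041e-04, -4.32014326e-03,  6.83664829e-05,
        4.15870514e-04,  1.70985196e-03]), 'joint_efforts': array([ 9.28517111e-04, -3.94240201e+01, -3.70722735e+01, -6.88527439e-05,
        4.61484320e-03,  1.22859819e-05]), 'tool_pos': array([0.26131017, 0.56724844, 0.23036206]), 'tool_rot': array([-2.46626853e-04,  2.14203150e-01,  9.76788840e-01, -7.14972350e-04]), 'contact_force': array([ 0.17078037, -0.12101071, -0.32671184]), 'ft_torque': array([ 0.05783235,  0.03159283, -0.03725596]), 'grasp_force': 0.0, 'gripper_width': 1.001419586243041}
```

View pics/top0.png

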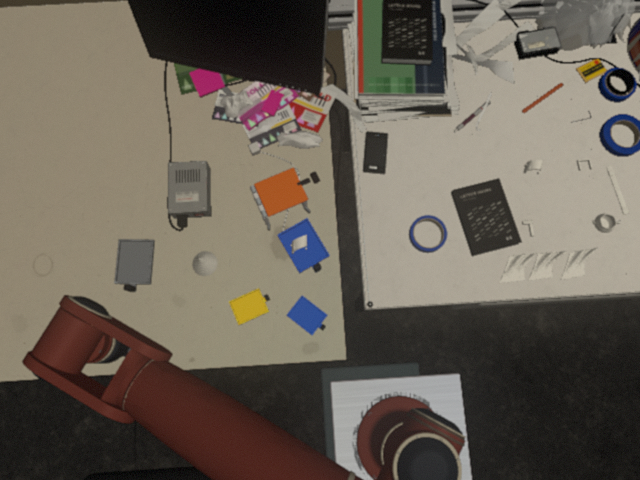

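View pics/side0.png

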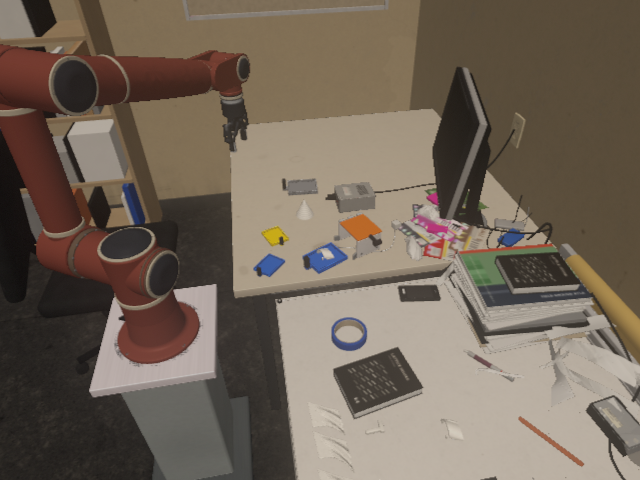

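The top view shows the large blue tray at about (303,245) with its post at (316,267). The box with its orange flap is at (283,190) and the bar at (314,178). In the side view the tray is at (325,258), its post at (307,262), and the bar at (376,241). I'll get a coarse position from these two views, then refine it with the wrist camera.

```bash
cat >> h.py <<'E'
def comps(m,amin=8):
    n,l,st,c=cv2.connectedComponentsWithStats(m.astype('uint8')*255)
    return [(c[i],st[i,4],(l==i)) for i in range(1,n) if st[i,4]>=amin]
def masks(im):
    h=cv2.cvtColor(im,cv2.COLOR_BGR2HSV).astype(int); H,S,V=h[...,0],h[...,1],h[...,2]
    return dict(orange=(H>5)&(H<17)&(S>170)&(V>120),blue=(H>100)&(H<125)&(S>130)&(V>70),dark=(V<60))
def near(m,u,v,r,amin=5):
    c=[x for x in comps(m,amin) if np.hypot(x[0][0]-u,x[0][1]-v)<r]
    return max(c,key=lambda x:x[1]) if c else None
def rect(m):
    c=max(cv2.findContours(m.astype('uint8'),0,2)[0],key=cv2.contourArea); return cv2.boxPoints(cv2.minAreaRect(c)),c
E
python3 - <<'E'
from h import *
f=grab('top');g=grab('side');mt=masks(f['image']);ms=masks(g['image'])
def show(n,k,a,b,r):
    x=near(mt[k],*a,r);y=near(ms[k],*b,r)
    print(n,x and (x[0].round(1),x[1]),y and (y[0].round(1),y[1]))
    if x and y:print('  tri',*[np.round(q,4) for q in tri(f,x[0],g,y[0])])
    return x
o=show('flap','orange',(283,190),(360,228),25)
t=show('tray','blue',(303,245),(325,258),25)
show('post','dark',(316,267),(307,262),10)
show('bar','dark',(314,178),(376,241),12)
for x,z in((o,.079),(t,.014)):
    print(np.array([onz(f,*p,z)[:2] for p in rect(x[2])[0]]).round(3).tolist())
E
```

```text
flap (array([280.4, 191.7]), np.int32(1446)) (array([360.3, 226.9]), np.int32(577))
  tri [0.6193 0.2536 0.0741] 0.0012
tray (array([303.7, 245.6]), np.int32(1210)) (array([324.8, 258.8]), np.int32(414))
  tri [0.4929 0.2041 0.0012] 0.0008
post (array([316.6, 267.2]), np.int32(37)) None
bar (array([314.4, 177.2]), np.int32(50)) None
[[0.641, 0.318], [0.68, 0.218], [0.594, 0.188], [0.556, 0.286]]
[[0.523, 0.27], [0.563, 0.193], [0.459, 0.142], [0.42, 0.218]]
```

>>> move_arm(increments=[-20.6, -16.4, -1.2, 0, 1, -20.6, -16.4, -1.2, 0, 1, -20.6, -16.4, -1.2, 0, 1, -20.6, -16.4, -1.2, 0, 1, -20.6, -16.4, -1.2, 0, 1, -20.6, -16.4, -1.2, 0, 1, -20.6, -16.4, -1.2, 0, 1, -20.6, -16.4, -1.2, 0, 1])

```text
time: 0.92
tool_pos: [0.3566, 0.3783, 0.2409]
tool_rot: [0.0, 0.214, 0.977, -0.0]
contact_force: [0.2, -0.5, -0.5]
gripper_width: 1.0
grasp_force: 0.0
```

>>> move_arm(increments=[-20.6, -16.4, -1.2, 0, 1, -20.6, -16.4, -1.2, 0, 1, -20.6, -16.4, -1.2, 0, 1, -20.6, -16.4, -1.2, 0, 1, -20.6, -16.4, -1.2, 0, 1, -20.6, -16.4, -1.2, 0, 1, -20.6, -16.4, -1.2, 0, 1, -20.6, -16.4, -1.2, 0, 1])

```text
time: 1.58
tool_pos: [0.4514, 0.1901, 0.2506]
tool_rot: [0.0, 0.214, 0.977, 0.0]
contact_force: [-1.0, -0.0, 0.7]
gripper_width: 1.0
grasp_force: 0.0
```

>>> move_arm(increments=[0, 0, 0, -0.112, 1, 0, 0, 0, -0.112, 1, 0, 0, 0, -0.112, 1, 0, 0, 0, -0.112, 1, 0, 0, 0, -0.112, 1, 0, 0, 0, -0.112, 1, 0, 0, 0, -0.112, 1, 0, 0, 0, -0.112, 1])

```text
time: 2.25
tool_pos: [0.451, 0.1913, 0.2504]
tool_rot: [-0.0, -0.233, 0.973, 0.0]
contact_force: [0.0, 0.8, -0.6]
gripper_width: 0.999
grasp_force: 0.0
```

```bash
python3 - <<'E'
from h import *
f=grab('wrist','w1.png');print(f['s']['tool_pos'],R(f['s']['tool_rot']).round(3).tolist(),f['s']['joint_pos'].round(2),f['s']['time'])
E
```

```text
[0.45100403 0.19130943 0.25042012] [[-0.892, -0.453, -0.0], [-0.453, 0.892, -0.0], [0.0, 0.0, -1.0]] [ 0.25 -0.29  1.9   0.    1.54 -1.79] 2.25
```

View pics/w1.png

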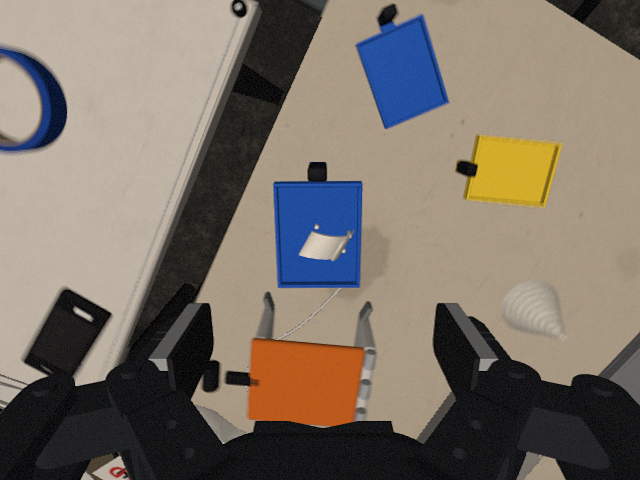

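The wrist view shows the tray rim between about (275,181) and (361,287), with the post at (317,170). The flap runs from (250,338) to (362,425), the bar is at (210,375), and the grey lips are at (268,310) and (366,320). I'll shift 100 mm forward to get a second baseline view.

```bash
cat >> h.py <<'E'
def feats(f,verb=0):
    m=masks(f['image']); o={}
    for k,n in(('orange','flap'),('blue','tray')):
        c=max(comps(m[k][:, 130:520]*1 if 0 else m[k],300),key=lambda x:(x[1] if n=='flap' else 0))if n=='flap' else None
        if c is None: continue
        o[n]=c
    return m,o
def quad(mask,uv):
    "fitted 4 corners (approxPoly of hull) of component near uv"
    x=near(mask,*uv,40,300)
    c=max(cv2.findContours(x[2].astype('uint8'),0,2)[0],key=cv2.contourArea); h=cv2.convexHull(c)
    for e in np.arange(2,15,.5):
        a=cv2.approxPolyDP(h,e,True)
        if len(a)<=4: break
    return a[:,0].astype(float),x[0]
E
python3 - <<'E'
from h import *
import pickle
f=grab('wrist');pickle.dump(f,open('w1.pkl','wb'));m=masks(f['image'])
q,c=quad(m['blue'],(318,235));print('tray',q.tolist());print(np.array([onz(f,*p,.014)[:2] for p in q]).round(4).tolist())
q,c=quad(m['orange'],(306,380));print('flap',q.tolist());print(np.array([onz(f,*p,.079)[:2] for p in q]).round(4).tolist())
for uv in((317,170),(210,375)):
    x=near(m['dark'],*uv,15,30);print(x and (x[0],x[1],rect(x[2])[0].round(1).tolist()))
E
```

```text
tray [[360.0, 182.0], [357.0, 287.0], [277.0, 286.0], [275.0, 181.0]]
[[0.4199, 0.2185], [0.522, 0.271], [0.5607, 0.193], [0.4578, 0.1425]]
flap [[251.0, 338.0], [360.0, 349.0], [350.0, 421.0], [246.0, 417.0]]
[[0.5897, 0.1877], [0.5533, 0.285], [0.6322, 0.3168], [0.6759, 0.2205]]
(array([317.32670455, 171.72159091]), np.int32(352), [[308.0, 162.0], [326.0, 162.0], [326.0, 181.0], [308.0, 181.0]])
None
```

>>> move_arm(increments=[-12.5, 0, 0, 0, 1, -12.5, 0, 0, 0, 1, -12.5, 0, 0, 0, 1, -12.5, 0, 0, 0, 1, -12.5, 0, 0, 0, 1, -12.5, 0, 0, 0, 1, -12.5, 0, 0, 0, 1, -12.5, 0, 0, 0, 1])

```text
time: 3.02
tool_pos: [0.541, 0.2364, 0.2503]
tool_rot: [-0.0, -0.228, 0.974, -0.0]
contact_force: [-0.6, 0.2, 0.1]
gripper_width: 1.004
grasp_force: 0.0
```

>>> move_arm(increments=[0, 0, 0, 0, 1, 0, 0, 0, 0, 1])

```text
time: 3.18
tool_pos: [0.5405, 0.2361, 0.2501]
tool_rot: [-0.001, -0.229, 0.973, -0.0]
contact_force: [-0.3, -0.5, -0.2]
gripper_width: 1.0
grasp_force: 0.0
```

```bash
python3 - <<'E'
from h import *
import pickle
f=grab('wrist','w2.png');pickle.dump(f,open('w2.pkl','wb'));m=masks(f['image']);print(f['s']['tool_pos'])
for k,z in(('blue',.014),('orange',.079)):
  for x in comps(m[k],800):
    r,_=quad(m[k],x[0]);print(k,x[0].round(),x[1],r.tolist(),np.array([onz(f,*p,z)[:2] for p in r]).round(4).tolist())
for x in comps(m['dark'],60):
    if x[1]<1500: print(x[0].round(1),x[1])
E
```

```text
[0.54045191 0.23613622 0.25011215]
blue [316. 133.] 9952 [[364.0, 76.0], [361.0, 197.0], [275.0, 197.0], [269.0, 77.0]] [[0.4213, 0.2204], [0.5224, 0.2716], [0.5613, 0.1939], [0.4613, 0.1424]]
orange [302. 291.] 11046 [[246.0, 240.0], [365.0, 251.0], [354.0, 341.0], [242.0, 332.0]] [[0.5915, 0.1886], [0.5543, 0.2856], [0.6383, 0.3193], [0.6767, 0.2209]]
[24.3 20.5] 878
[316.2  56.8] 448
[478.8  56.3] 346
[200.2 283. ] 603
[231.6 286.3] 403
[537.9 335.5] 1005
[ 22.3 340.7] 219
```

View pics/w2.png

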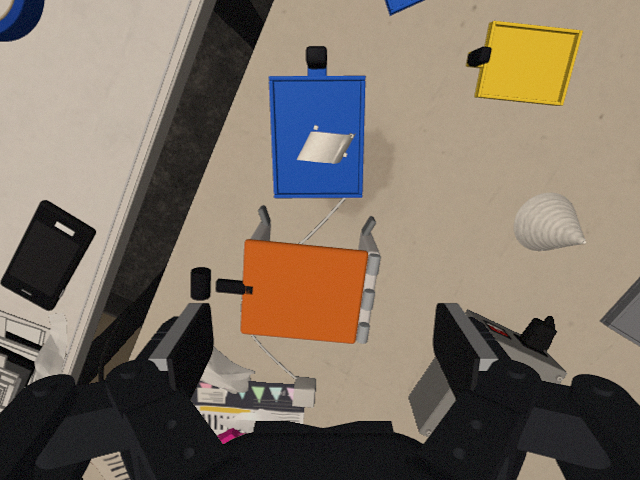

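View 2 shows the tray rim from (269,77) to (364,197) with the post at (316,57). The flap corners are (246,240), (365,251), (354,341) and (242,332). The bar is at (200,283), and the lip tips are at about (265,208) and (370,219).

```bash
python3 - <<'E'
from h import *
import pickle
a=pickle.load(open('w1.pkl','rb'));b=pickle.load(open('w2.pkl','rb'));t=grab('top')
im=a['image'][350:400,195:226];V=im.max(2)
for th in(30,45):print([(x[0]+[195,350],x[1]) for x in comps(V<th,20)])
ma=masks(a['image']);mb=masks(b['image'])
xb=near(mb['dark'],200,283,8,50)
for th in(45,):
  xa=max(comps(V<th,20),key=lambda x:x[1]);print('bar w1w2',*tri(a,xa[0]+[195,350],b,xb[0]))
print('bar top',*tri(t,(314.4,177.2),b,xb[0]), 'rect',rect(xb[2])[0].tolist())
pa=near(ma['dark'],317,171,8,50);pb=near(mb['dark'],316,57,8,50)
print('post c',*tri(a,pa[0],b,pb[0]))
# near (robot side) top edge of post
ra=rect(pa[2])[0];rb=rect(pb[2])[0];print(ra.tolist(),rb.tolist())
qa,_=quad(ma['blue'],(318,235));qb,_=quad(mb['blue'],(316,133));fa,_=quad(ma['orange'],(306,380));fb,_=quad(mb['orange'],(302,291))
for p,q in zip(qa,qb):print('tray',*[np.round(x,4) for x in tri(a,p,b,q)])
for p,q in zip(fa,fb):print('flap',*[np.round(x,4) for x in tri(a,p,b,q)])
for p in((265,208),(370,219)):print('lip',onz(b,*p,.02).round(4))
th=.367;ex=np.array([np.cos(th),np.sin(th)]);ey=np.array([-ex[1],ex[0]])
for o in((.6119,.2627),):
  for n,P,z in(('bar',(0,-.1),.075),('lipL',(-.062,.05),.02),('lipR',(-.062,-.05),.02),('fr',(-.047,-.062),.079),('h',(-.047,.054),.079)):
    w=np.array(o)+P[0]*ex+P[1]*ey;print(n,w.round(4),proj(b,[*w,z]).round(1))
E
```

```text
[(array([205.05012853, 369.64910026]), np.int32(778)), (array([224.17241379, 376.44827586]), np.int32(29))]
[(array([205.205 , 369.7725]), np.int32(800)), (array([224.15151515, 376.54545455]), np.int32(33))]
bar w1w2 [0.66162085 0.16399521 0.05472657] 0.0024521212436360053
bar top [0.65428616 0.16628225 0.06639663] 0.00023440408048239786 rect [[191.0, 267.0], [210.0, 267.0], [210.0, 299.0], [191.0, 299.0]]
post c [0.42837488 0.17508711 0.02939925] 0.00020069042498678958
[[308.0, 162.0], [326.0, 162.0], [326.0, 181.0], [308.0, 181.0]] [[306.0, 46.0], [326.0, 46.0], [326.0, 68.0], [306.0, 68.0]]
tray [0.4205 0.2203 0.0058] 0.0011
tray [0.5229 0.2719 0.0114] 0.0004
tray [0.5623 0.1935 0.0102] 0.0006
tray [0.4606 0.1413 0.0022] 0.0017
flap [0.5939 0.1883 0.0727] 0.0001
flap [0.5554 0.2866 0.0752] 0.0001
flap [0.65   0.3278 0.0568] 0.0006
flap [0.6784 0.221  0.0764] 0.0
lip [0.5746 0.1897 0.02  ]
lip [0.5375 0.2894 0.02  ]
bar [0.6478 0.1694] [203.  282.3]
lipL [0.5361 0.2871] [368.7 216.8]
lipR [0.572  0.1938] [269.8 207.5]
fr [0.5903 0.188 ] [245.9 238.5]
h [0.5487 0.2962] [378.8 250.6]
```

>>> move_arm(increments=[16, -0.6, 0, -0.008, 1, 16, -0.6, 0, 0, 1, 16, -0.6, 0, 0, 1, 16, -0.6, 0, 0, 1, 16, -0.6, 0, 0, 1, 16, -0.6, 0, 0, 1, 16, -0.6, 0, 0, 1, 16, -0.6, 0, 0, 1])

```text
time: 3.95
tool_pos: [0.4273, 0.1732, 0.2505]
tool_rot: [0.0, -0.233, 0.972, -0.0]
contact_force: [-0.5, 0.2, -0.4]
gripper_width: 1.002
grasp_force: 0.0
```

>>> move_arm(increments=[0, 0, 22, 0, 1, 0, 0, 22, 0, 1, 0, 0, 22, 0, 1, 0, 0, 22, 0, 1, 0, 0, 22, 0, 1, 0, 0, 22, 0, 1, 0, 0, 22, 0, 1, 0, 0, 22, 0, 1])

```text
time: 4.62
tool_pos: [0.4281, 0.1736, 0.0738]
tool_rot: [0.0, -0.233, 0.972, -0.0]
contact_force: [0.4, 0.4, 0.3]
gripper_width: 1.0
grasp_force: 0.0
```

```bash
python3 - <<'E'
from h import *
f=grab('wrist','w3.png');s=f['s'];print(s['tool_pos'],s['tool_rot'],s['time']);m=masks(f['image'])
print([(x[0].round(1),x[1],rect(x[2])[0].round().tolist()) for x in comps(m['dark'],200)])
for z in(.046,.03):print(proj(f,[.4287,.175,z]))
Rt=R(s['tool_rot']);d=np.array([.4287,.175,.0])-s['tool_pos'];print('tool delta mm',(Rt.T@d*1000).round(1))
E
```

```text
[0.42812692 0.17358392 0.07377334] [ 4.08813949e-04 -2.33447059e-01  9.72369427e-01 -2.05820794e-05] 4.6167
[(array([278.9, 333.5]), np.int32(87775), [[-0.0, 0.0], [639.0, 0.0], [639.0, 479.0], [0.0, 479.0]]), (array([323.2, 268.7]), np.int32(1577), [[306.0, 243.0], [341.0, 243.0], [341.0, 292.0], [306.0, 292.0]]), (array([584.6, 261.7]), np.int32(1149), [[556.0, 262.0], [567.0, 239.0], [612.0, 261.0], [600.0, 285.0]])]
[322.59562788 284.81521682]
[322.608337   272.03063338]
tool delta mm [-1.1  1.  73.8]
```

View pics/w3.png

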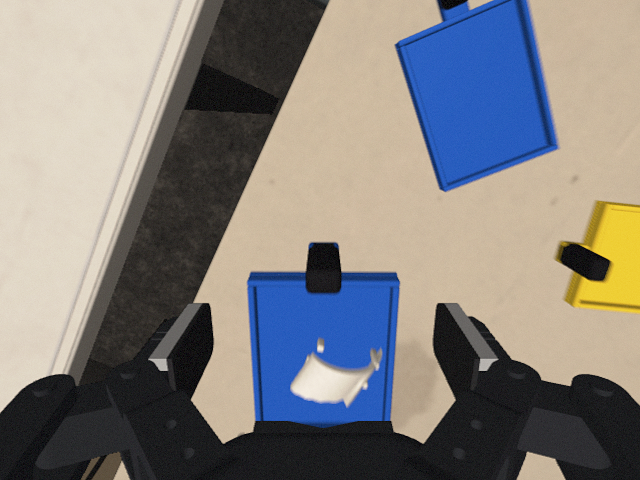

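View 3 shows the post centred between the fingers, its top face at about rows 262–292 around column 323. That is slightly nearer the robot than I expected, so I'll back off 1 mm and descend.

>>> move_arm(increments=[1, 0, 8, 0, 1, 0, 0, 8, 0, 1, 0, 0, 8, 0, 1, 0, 0, 8, 0, 1, 0, 0, 8, 0, 1, 0, 0, 8, 0, 1, 0, 0, 8, 0, 1, 0, 0, 3, 0, 1])

```text
time: 5.33
tool_pos: [0.4269, 0.1731, 0.014]
tool_rot: [-0.001, -0.234, 0.972, 0.0]
contact_force: [-0.6, -0.5, -0.2]
gripper_width: 1.0
grasp_force: 0.0
```

>>> move_arm(increments=[0, 0, 0, 0, 0.6, 0, 0, 0, 0, 0.4, 0, 0, 0, 0, 0.2, 0, 0, 0, 0, 0.1, 0, 0, 0, 0, 0, 0, 0, 0, 0, 0, 0, 0, 0, 0, 0, 0, 0, 0, 0, 0])

```text
time: 6.0
tool_pos: [0.4283, 0.1734, 0.0161]
tool_rot: [0.001, -0.234, 0.972, -0.0]
contact_force: [-0.6, -0.2, 3.5]
gripper_width: 0.199
grasp_force: 59.0
```

```bash
python3 - <<'E'
from h import *
s=manip.state();print(s['tool_pos'],s['tool_rot'],s['time'],s['gripper_width'],s['grasp_force'],s['contact_force'])
f=grab('wrist','w4.png');t=grab('top')
m=masks(f['image']);q=[(x[0].round(),x[1]) for x in comps(m['blue'],500)];print(q)
c=near(masks(t['image'])['blue'],303,245,25,300);r=rect(c[2])[0]
print(np.array([onz(t,*p,.01)[:2] for p in r]).round(4).tolist(),onz(t,*np.mean(r,0),.01))
E
```

```text
[0.42825773 0.17339979 0.01612468] [ 5.23327510e-04 -2.33906732e-01  9.72258899e-01 -1.27569928e-05] 6.0 0.1986367888937364 59.015092849731445 [-0.57920854 -0.19159354  3.48742889]
[(array([539.,  94.]), np.int32(36416)), (array([238., 335.]), np.int32(960)), (array([407., 335.]), np.int32(944)), (array([323., 397.]), np.int32(3231))]Traceback (most recent call last):
  File "<stdin>", line 5, in <module>
TypeError: 'NoneType' object is not subscriptable
```

View pics/w4.png

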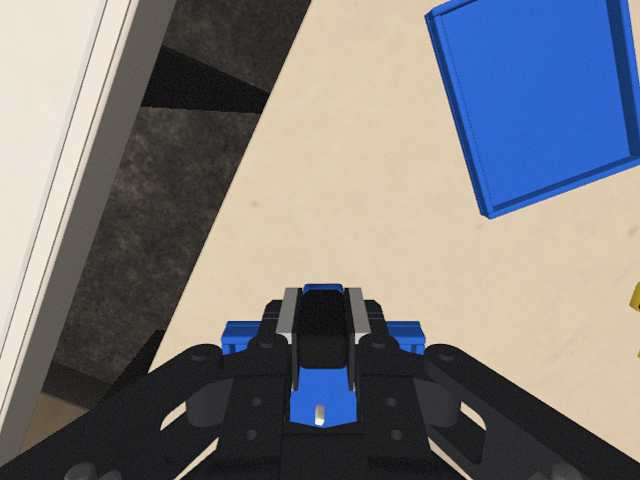

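Gripped: opening 17 mm, 59 N. Next I'll turn the tray square to the box (yaw 0.367) and shift it onto the box axis.

>>> move_arm(increments=[0.5, 1, -0.5, 0.007, 0, 0, 2, -0.5, 0.014, 0, 0, 2.2, -0.5, 0.014, 0, 0, 2.2, -0.5, 0.014, 0, 0, 2.2, 0, 0.014, 0, 0, 2.2, 0, 0.014, 0, 0, 2.2, 0, 0.014, 0, 0, 2, 0, 0.014, 0])

```text
time: 6.77
tool_pos: [0.4203, 0.1879, 0.0173]
tool_rot: [-0.0, -0.182, 0.983, 0.0]
contact_force: [0.0, -0.6, -2.7]
gripper_width: 0.203
grasp_force: 58.5
```

>>> move_arm(increments=[0, 0, 0, 0, 0, 0, 0, 0, 0, 0])

```text
time: 6.93
tool_pos: [0.4206, 0.1877, 0.0175]
tool_rot: [-0.0, -0.183, 0.983, -0.0]
contact_force: [0.2, -0.4, -1.4]
gripper_width: 0.194
grasp_force: 58.5
```

```bash
cat >> h.py <<'E'
O=np.array([.6124,.2613,0]);TH=.367
BX=np.array([[np.cos(TH),-np.sin(TH),0],[np.sin(TH),np.cos(TH),0],[0,0,1]])
def inbox(P): return (BX.T@(np.array(P)-O)*1000).round(1)
def rep():
    s=manip.state();Rt=R(s['tool_rot']);print('t',round(s['time'],2),'box',inbox(s['tool_pos']),'yhead',round(np.arctan2(Rt[1,1],Rt[0,1])-TH,3),'tz',Rt[:,2].round(3),'F',(BX.T@s['contact_force']).round(1),'w',round(s['gripper_width'],3),'g',round(s['grasp_force'],1),'j',s['joint_pos'].round(2));return s
E
python3 - <<'E'
from h import *
rep()
for n in('top','side'):
    f=grab(n,n+'5.png');m=masks(f['image']);print(n,[(x[0].round(),x[1]) for x in comps(m['blue'],60)],[(x[0].round(),x[1]) for x in comps(m['orange'],60)])
a=cv2.imread('pics/side5.png')[190:310,250:430];b=cv2.imread('pics/top5.png')[150:290,230:370]
cv2.imwrite('pics/c5.png',np.hstack([cv2.resize(a,(480,320),interpolation=cv2.INTER_CUBIC),cv2.resize(b,(320,320),interpolation=cv2.INTER_CUBIC)]))
E
```

```text
t 6.93 box [-2.054e+02  2.000e-01  1.750e+01] yhead 1.571 tz [-0. -0. -1.] F [ 0.  -0.4 -1.4] w 0.194 g 58.5 j [ 0.26 -0.1   2.15 -0.    1.09 -1.68]
top [(array([615.,  87.]), np.int32(153)), (array([620., 134.]), np.int32(498)), (array([295., 230.]), np.int32(261)), (array([299., 318.]), np.int32(265))] [(array([545.,  96.]), np.int32(67)), (array([280., 192.]), np.int32(1455))]
side [(array([512., 238.]), np.int32(159)), (array([325., 258.]), np.int32(408)), (array([270., 265.]), np.int32(309))] [(array([ 64., 212.]), np.int32(801)), (array([360., 227.]), np.int32(577))]
```

View pics/c5.png

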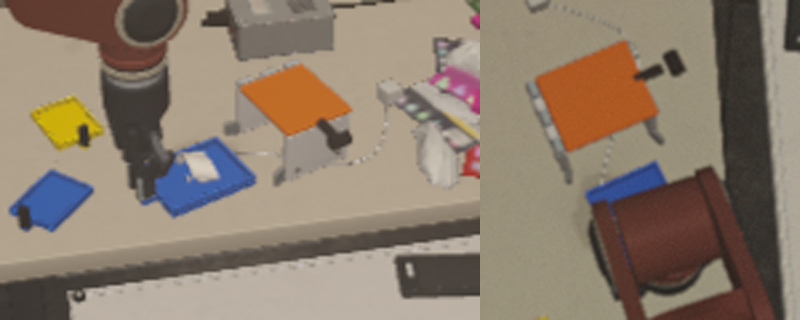

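The crop shows the tray square to the box and centred between the lips. The force reading suggests I'm just lifting it, so I'll lower 1.5 mm and insert.

>>> move_arm(increments=[-1, 0, 0.5, 0, 0, -3, 0, 0.5, 0, 0, -5, 0, 0.5, 0, 0, -6, 0, 0, 0, 0, -6, 0, 0, 0, 0, -6, 0, 0, 0, 0, -5, 0, 0, 0, 0, -3, 0, 0, 0, 0])

```text
time: 7.7
tool_pos: [0.4543, 0.2005, 0.0161]
tool_rot: [0.0, -0.183, 0.983, 0.0]
contact_force: [-2.3, -0.7, 3.0]
gripper_width: 0.195
grasp_force: 59.0
```

>>> move_arm(increments=[-3, 0, 0, 0, 0, -5, 0, 0, 0, 0, -6, 0, 0, 0, 0, -6, 0, 0, 0, 0, -6, 0, 0, 0, 0, -6, 0, 0, 0, 0, -6, 0, 0, 0, 0, -3, 0, 0, 0, 0])

```text
time: 8.37
tool_pos: [0.4927, 0.2153, 0.0161]
tool_rot: [0.0, -0.183, 0.983, 0.0]
contact_force: [-6.1, -1.9, 7.7]
gripper_width: 0.201
grasp_force: 59.6
```

```bash
python3 - <<'E'
from h import *
rep()
E
```

```text
t 8.37 box [-128.3    0.    16.1] yhead 1.571 tz [ 0.001  0.    -1.   ] F [-6.3  0.4  7.7] w 0.201 g 59.6 j [ 0.27  0.08  1.97  0.    1.09 -1.66]
```

>>> move_arm(increments=[-3, 0, -0.5, 0, 0, -5, 0, -0.3, 0, 0, -5, 0, 0, 0, 0, -5, 0, 0, 0, 0, -4, 0, 0, 0, 0, -4, 0, 0, 0, 0, -3, 0, 0, 0, 0, -2, 0, 0, 0, 0])

```text
time: 9.03
tool_pos: [0.521, 0.2262, 0.0168]
tool_rot: [0.0, -0.183, 0.983, 0.0]
contact_force: [0.4, -0.4, -1.3]
gripper_width: 0.198
grasp_force: 58.6
```

>>> move_arm(increments=[-2, 0, 0, 0, 0, -2, 0, 0, 0, 0, -2, 0, 0, 0, 0])

```text
time: 9.28
tool_pos: [0.5262, 0.2282, 0.0167]
tool_rot: [-0.0, -0.183, 0.983, -0.0]
contact_force: [-0.5, 0.6, -2.4]
gripper_width: 0.199
grasp_force: 58.6
```

```bash
python3 - <<'E'
from h import *
rep()
E
```

```text
t 9.28 box [-92.3   0.1  16.7] yhead 1.571 tz [-0. -0. -1.] F [-0.3  0.7 -2.4] w 0.199 g 58.6 j [ 0.28  0.16  1.88 -0.    1.1  -1.66]
```

>>> move_arm(increments=[-1, 0, 0.4, 0, 0, -1, 0, 0, 0, 0, -1, 0, 0, 0, 0, -1, 0, 0, 0, 0])

```text
time: 9.62
tool_pos: [0.5299, 0.2296, 0.0164]
tool_rot: [-0.0, -0.183, 0.983, -0.0]
contact_force: [-0.7, 0.8, -0.5]
gripper_width: 0.201
grasp_force: 58.6
```

>>> move_arm(increments=[-1, 0, 0, 0, 0, -1, 0, 0, 0, 0])

```text
time: 9.78
tool_pos: [0.53, 0.2299, 0.0161]
tool_rot: [-0.003, -0.183, 0.983, -0.0]
contact_force: [-10.7, -4.5, 7.8]
gripper_width: 0.202
grasp_force: 59.5
```

```bash
python3 - <<'E'
from h import *
rep()
E
```

```text
t 9.78 box [-88.2   0.3  16.1] yhead 1.571 tz [-0.005 -0.002 -1.   ] F [-11.6  -0.4   7.8] w 0.202 g 59.5 j [ 0.28  0.18  1.87 -0.    1.1  -1.66]
```

Firm contact (about 11 N) with the post at -88 mm in the box frame, where -89 was expected. The tray is home, so I'll relax, release and retreat straight up.

>>> move_arm(increments=[1, 0, -0.3, 0, 0, 0, 0, -0.3, 0, 0, 0, 0, 0, 0, 0.25, 0, 0, 0, 0, 0.5, 0, 0, 0, 0, 0.8, 0, 0, 0, 0, 1, 0, 0, 0, 0, 1, 0, 0, 0, 0, 1])

```text
time: 10.45
tool_pos: [0.5311, 0.23, 0.0172]
tool_rot: [0.0, -0.183, 0.983, 0.0]
contact_force: [-0.7, -0.7, -0.3]
gripper_width: 0.942
grasp_force: 0.0
```

>>> move_arm(increments=[0, 0, -5, 0, 1, 0, 0, -15, 0, 1, 0, 0, -25, 0, 1, 0, 0, -35, 0, 1, 0, 0, -35, 0, 1, 0, 0, -35, 0, 1, 0, 0, -35, 0, 1, 0, 0, -20, 0, 1])

```text
time: 11.12
tool_pos: [0.5324, 0.2305, 0.2277]
tool_rot: [0.003, -0.183, 0.983, 0.0]
contact_force: [1.0, 1.4, 1.3]
gripper_width: 0.998
grasp_force: 0.0
```

```bash
python3 - <<'E'
from h import *
rep();f=grab('wrist','w6.png')
for P in((-89,0,46),(0,-100,75),(-62,50,20),(-62,-50,20),(-47,-62,79)):print(P,proj(f,O+BX@np.array(P)/1000).round(1))
E
```

```text
t 11.12 box [-8.580e+01 -1.000e-01  2.277e+02] yhead 1.571 tz [ 0.007  0.002 -1.   ] F [1.4 0.9 1.3] w 0.998 g 0.0 j [ 0.28 -0.06  1.73 -0.    1.46 -1.66]
(-89, 0, 46) [321.8 204.5]
(0, -100, 75) [206.6 312. ]
(-62, 50, 20) [374.1 226. ]
(-62, -50, 20) [269.7 225.9]
(-47, -62, 79) [246.2 263.5]
```

View pics/w6.png

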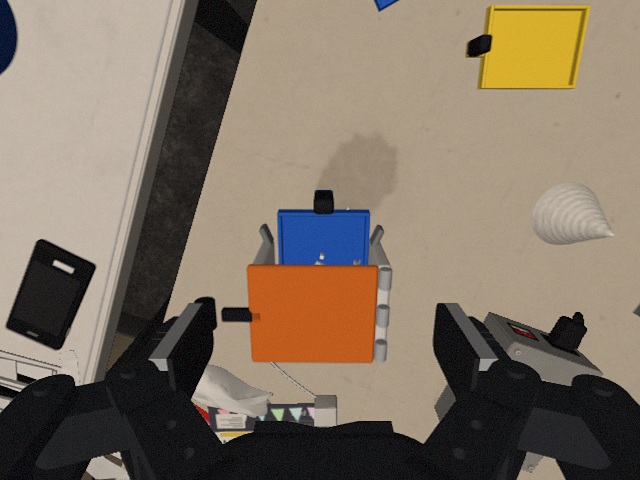

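View 6 shows the tray home behind the lips with the print still visible. The lip tips at (265,226) and (378,226) and the flap edge at row 265 match the box model. Next I'll spin 90° and go over the bar.

>>> move_arm(increments=[0, 0, 0, 0.12, 1, 0, 0, 0, 0.12, 1, 0, 0, 0, 0.12, 1, 0, 0, 0, 0.12, 1, 0, 0, 0, 0.12, 1, 0, 0, 0, 0.12, 1, 0, 0, 0, 0.12, 1, 0, 0, 0, 0.12, 1])

```text
time: 11.83
tool_pos: [0.5307, 0.2299, 0.222]
tool_rot: [-0.0, 0.295, 0.956, -0.0]
contact_force: [0.0, -0.5, 0.2]
gripper_width: 1.001
grasp_force: 0.0
```

>>> move_arm(increments=[0, 0, 0, 0.12, 1, 0, 0, 0, 0.12, 1, 0, 0, 0, 0.12, 1, 0, 0, 0, 0.12, 1, 0, 0, 0, 0.12, 1, 0, 0, 0, 0.011, 1, -5, 4.5, 0, 0, 1, -10, 9, 0, 0, 1])

```text
time: 12.5
tool_pos: [0.5487, 0.2211, 0.2221]
tool_rot: [-0.0, 0.565, 0.825, 0.0]
contact_force: [0.5, -0.4, 0.2]
gripper_width: 0.996
grasp_force: 0.0
```

>>> move_arm(increments=[-12, 10, 0, 0, 1, -12, 10, 0, 0, 1, -12, 10, 0, 0, 1, -12, 10, 0, 0, 1, -12, 10, 0, 0, 1, -12, 10, 0, 0, 1, -8, 8, 0, 0, 1, -5, 4, 0, 0, 1])

```text
time: 13.17
tool_pos: [0.6484, 0.1657, 0.2216]
tool_rot: [-0.0, 0.567, 0.824, -0.0]
contact_force: [-0.2, 0.0, 0.2]
gripper_width: 0.998
grasp_force: 0.0
```

```bash
python3 - <<'E'
from h import *
import pickle
s=rep();f=grab('wrist','w7.png');pickle.dump(f,open('w7.pkl','wb'))
for P in((0,-100,75),(-47,-62,79),(47,-62,79)):print(P,proj(f,O+BX@np.array(P)/1000).round(1))
m=masks(f['image']);print([(x[0].round(1),x[1],rect(x[2])[0].round().tolist()) for x in comps(m['dark'],100)])
q,_=quad(m['orange'],comps(m['orange'],2000)[0][0]);print(q.tolist(),[inbox(onz(f,*p,.079)).tolist() for p in q])
E
```

```text
t 13.17 box [  -0.7 -102.1  221.6] yhead -0.001 tz [-0. -0. -1.] F [-0.2  0.1  0.2] w 0.998 g 0.0 j [ 0.14  0.16  1.51 -0.    1.47 -0.23]
(0, -100, 75) [325.2 217. ]
(-47, -62, 79) [262.1 168.8]
(47, -62, 79) [388.5 168.8]
[(array([625.1,  63.1]), np.int32(359), [[603.0, 82.0], [639.0, 40.0], [654.0, 53.0], [617.0, 94.0]]), (array([219.3,  83.7]), np.int32(606), [[206.0, 71.0], [233.0, 71.0], [233.0, 96.0], [206.0, 96.0]]), (array([304.9, 379.5]), np.int32(78519), [[-0.0, 134.0], [639.0, 134.0], [639.0, 479.0], [0.0, 479.0]]), (array([327.8, 183.9]), np.int32(496), [[321.0, 167.0], [335.0, 167.0], [335.0, 201.0], [321.0, 201.0]]), (array([327.5, 218.5]), np.int32(700), [[312.0, 208.0], [343.0, 208.0], [343.0, 229.0], [312.0, 229.0]]), (array([544.4, 310.6]), np.int32(123), [[531.0, 318.0], [552.0, 300.0], [557.0, 306.0], [536.0, 324.0]]), (array([343. , 365.4]), np.int32(4880), [[285.0, 365.0], [307.0, 320.0], [402.0, 367.0], [380.0, 412.0]]), (array([433.8, 397.4]), np.int32(144), [[424.0, 409.0], [440.0, 382.0], [444.0, 385.0], [428.0, 412.0]])]
[[262.0, 6.0], [398.0, 8.0], [388.0, 169.0], [267.0, 167.0]] [[-42.0, 44.8, 79.0], [47.9, 43.6, 79.0], [46.7, -62.1, 79.0], [-43.3, -60.6, 79.0]]
```

View pics/w7.png

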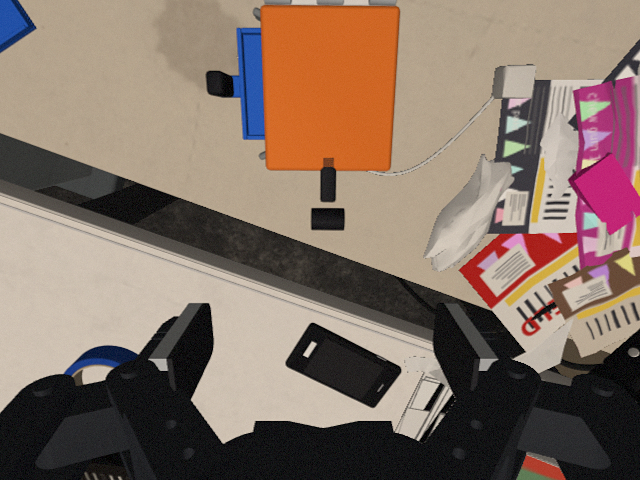

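View 7 shows the bar at (327.5,218.5) and the neck at (328,184), so the box sits about 1.8 mm further along its x than I assumed. I'll go down halfway and triangulate the bar.

>>> move_arm(increments=[0, 2.4, 10, 0, 1, 1, 0, 20, 0, 1, 0, 0, 20, 0, 1, 0, 0, 20, 0, 1, 0, 0, 10, 0, 1, 0, 0, 0, 0, 1, 0, 0, 0, 0, 1])

```text
time: 13.8
tool_pos: [0.6478, 0.1694, 0.1414]
tool_rot: [-0.001, 0.566, 0.824, -0.0]
contact_force: [0.3, 0.4, 0.2]
gripper_width: 1.001
grasp_force: 0.0
```

```bash
sed -i 's/^O=.*/O=np.array([.6140,.2619,0]);TH=.367/' h.py; python3 - <<'E'
from h import *
import pickle
s=rep();f=grab('wrist','w8.png');a=pickle.load(open('w7.pkl','rb'))
m=masks(f['image']);c=[(x[0].round(1),x[1],rect(x[2])[0].round().tolist()) for x in comps(m['dark'],300) if x[1]<6000 and abs(x[0][0]-325)<60];print(c)
p=proj(f,O+BX@np.array([0,-.1,.075]));print(p)
x=near(m['dark'],*p,25,300)
P,e=tri(a,(327.5,218.5),f,x[0]);print(P,e,inbox(P),'plane',inbox(onz(f,*x[0],.075)))
E
```

```text
t 13.8 box [ -1.7 -98.5 141.4] yhead 0.001 tz [-0.001 -0.    -1.   ] F [0.4 0.3 0.2] w 1.001 g 0.0 j [ 0.14  0.22  1.58  0.    1.34 -0.22]
[(array([328.5, 214.5]), np.int32(893), [[319.0, 192.0], [338.0, 192.0], [338.0, 237.0], [319.0, 237.0]]), (array([327.9, 259.3]), np.int32(1317), [[306.0, 245.0], [350.0, 245.0], [350.0, 274.0], [306.0, 274.0]])]
[327.68016588 257.48591653]
[0.6504774  0.16738827 0.07461689] 3.964039663948278e-05 [ 1.000e-01 -1.013e+02  7.460e+01] plane [   0.2 -101.2   75. ]
```

>>> move_arm(increments=[-2.7, 1.8, 10, 0, 1, 0, 0, 15, 0, 1, 0, 0, 15, 0, 1, 0, 0, 15, 0, 1, 0, 0, 14, 0, 1, 0, 0, 10, 0, 1, 0, 0, 6, 0, 1, 0, 0, 2, 0, 1])

```text
time: 14.52
tool_pos: [0.6499, 0.1671, 0.0527]
tool_rot: [-0.001, 0.566, 0.824, -0.001]
contact_force: [0.3, -0.3, 0.1]
gripper_width: 1.0
grasp_force: 0.0
```

>>> move_arm(increments=[0, 0, 0, 0, 0.7, 0, 0, 0, 0, 0.5, 0, 0, 0, 0, 0.3, 0, 0, 0, 0, 0.2, 0, 0, 0, 0, 0, 0, 0, 0, 0, 0, 0, 0, 0, 0, 0, 0, 0, 0, 0, 0])

```text
time: 15.18
tool_pos: [0.6514, 0.1673, 0.0561]
tool_rot: [0.0, 0.566, 0.824, 0.0]
contact_force: [-2.8, -0.8, 5.6]
gripper_width: 0.293
grasp_force: 59.3
```

```bash
sed -i 's/^O=.*/O=np.array([.6144,.2608,0]);TH=.367/' h.py; python3 - <<'E'
from h import *
rep();f=grab('wrist','w9.png')
E
```

```text
t 15.18 box [   1.  -100.6   56.1] yhead -0.0 tz [ 0.001  0.    -1.   ] F [-2.9  0.3  5.6] w 0.293 g 59.3 j [ 0.14  0.32  1.62 -0.    1.2  -0.23]
```

View pics/w9.png

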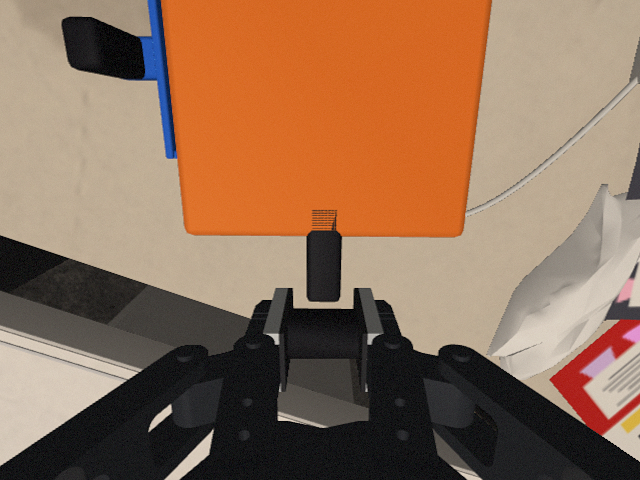

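Gripped: 25 mm opening with the bar between the pads, the neck at (323,265) clear of them, 59 N. I'll work out the arc rows next.

```bash
python3 - <<'E'
import numpy as np
s=np.arange(41)/40;t=1.571*(3*s**2-2*s**3)
y=-154*np.cos(t);z=154*np.sin(t)
d=np.c_[np.diff(y),-np.diff(z)].round(1)
for k in range(5):print(d[8*k:8*k+8].tolist(),'th',t[8*k+8].round(3),'box y,TCPz',(54+y[8*k+8]).round(1),(56+z[8*k+8]).round(1))
E
```

```text
[[0.0, -0.4], [0.0, -1.3], [0.0, -2.1], [0.1, -2.9], [0.2, -3.6], [0.4, -4.3], [0.5, -4.9], [0.8, -5.5]] th 0.163 box y,TCPz -97.9 81.0
[[1.1, -6.0], [1.5, -6.4], [1.9, -6.8], [2.3, -7.1], [2.8, -7.3], [3.3, -7.4], [3.8, -7.5], [4.3, -7.5]] th 0.553 box y,TCPz -77.0 136.9
[[4.8, -7.3], [5.3, -7.2], [5.8, -6.9], [6.2, -6.6], [6.6, -6.2], [6.9, -5.8], [7.2, -5.3], [7.3, -4.8]] th 1.018 box y,TCPz -26.9 187.1
[[7.5, -4.3], [7.5, -3.8], [7.4, -3.3], [7.3, -2.8], [7.1, -2.3], [6.8, -1.9], [6.4, -1.5], [6.0, -1.1]] th 1.408 box y,TCPz 29.0 208.0
[[5.5, -0.8], [4.9, -0.5], [4.3, -0.3], [3.6, -0.2], [2.9, -0.1], [2.1, -0.0], [1.3, -0.0], [0.4, -0.0]] th 1.571 box y,TCPz 54.0 210.0
```

>>> move_arm(increments=[0, 0, -1, 0, 0, 0, 0, -1, 0, 0])

```text
time: 15.4
tool_pos: [0.6514, 0.1672, 0.0567]
tool_rot: [0.0, 0.566, 0.824, 0.0]
contact_force: [2.5, -0.3, -1.6]
gripper_width: 0.291
grasp_force: 58.9
```

>>> move_arm(increments=[0, 0, -0.4, 0, 0, 0, 0, -1.3, 0, 0, 0, 0, -2.1, 0, 0, 0.1, 0, -2.9, 0, 0, 0.2, 0, -3.6, 0, 0, 0.4, 0, -4.3, 0, 0, 0.5, 0, -4.9, 0, 0, 0.8, 0, -5.5, 0, 0])

```text
time: 16.07
tool_pos: [0.6504, 0.1696, 0.0818]
tool_rot: [0.0, 0.566, 0.824, 0.0]
contact_force: [4.4, 3.5, -5.8]
gripper_width: 0.291
grasp_force: 59.0
```

>>> move_arm(increments=[0, 0, 0, 0, 0, 0, 0, 0, 0, 0])

```text
time: 16.23
tool_pos: [0.6504, 0.1697, 0.082]
tool_rot: [0.0, 0.566, 0.824, 0.0]
contact_force: [4.2, 3.7, -3.8]
gripper_width: 0.289
grasp_force: 59.4
```

```bash
python3 - <<'E'
from h import *
rep()
E
```

```text
t 16.23 box [  0.9 -98.   82. ] yhead 0.0 tz [ 0.001  0.001 -1.   ] F [ 5.2  1.9 -3.8] w 0.289 g 59.4 j [ 0.14  0.29  1.61  0.    1.24 -0.22]
```

>>> move_arm(increments=[1.1, 0.4, -6, 0, 0, 1.5, 0.4, -6.4, 0, 0, 1.9, 0, -6.8, 0, 0, 2.3, 0, -7.1, 0, 0, 2.8, 0, -7.3, 0, 0, 3.3, 0, -7.4, 0, 0, 3.8, 0, -7.5, 0, 0, 4.3, 0, -7.5, 0, 0])

```text
time: 16.9
tool_pos: [0.6428, 0.1896, 0.1378]
tool_rot: [-0.001, 0.566, 0.824, -0.0]
contact_force: [2.7, 5.2, -6.8]
gripper_width: 0.291
grasp_force: 59.2
```

```bash
python3 - <<'E'
from h import *
rep()
E
```

```text
t 16.9 box [  1.  -76.7 137.8] yhead 0.0 tz [-0.001  0.001 -1.   ] F [ 4.4  3.9 -6.8] w 0.291 g 59.2 j [ 0.18  0.23  1.58  0.    1.33 -0.19]
```

>>> move_arm(increments=[4.8, 0.4, -7.1, 0, 0, 5.3, 0.4, -7, 0, 0, 5.8, 0, -6.9, 0, 0, 6.2, 0, -6.6, 0, 0, 6.6, 0, -6.2, 0, 0, 6.9, 0, -5.8, 0, 0, 7.2, 0, -5.3, 0, 0, 7.3, 0, -4.8, 0, 0])

```text
time: 17.57
tool_pos: [0.6254, 0.2363, 0.1876]
tool_rot: [-0.0, 0.566, 0.824, -0.001]
contact_force: [-0.6, 0.3, -9.2]
gripper_width: 0.294
grasp_force: 59.3
```

```bash
python3 - <<'E'
from h import *
rep()
E
```

```text
t 17.57 box [  1.5 -26.8 187.6] yhead -0.0 tz [-0.002 -0.001 -1.   ] F [-0.4  0.5 -9.2] w 0.294 g 59.3 j [ 0.25  0.18  1.55 -0.    1.42 -0.12]
```

>>> move_arm(increments=[7.5, 0, -4, 0, 0, 7.5, 0, -3.5, 0, 0, 7.4, 0, -3, 0, 0, 7.3, 0, -2.6, 0, 0, 7.1, 0, -2.3, 0, 0, 6.8, 0, -1.9, 0, 0, 6.4, 0, -1.5, 0, 0, 6, 0, -1.1, 0, 0])

```text
time: 18.23
tool_pos: [0.606, 0.2884, 0.2085]
tool_rot: [0.0, 0.566, 0.824, -0.0]
contact_force: [-3.0, -4.3, -4.7]
gripper_width: 0.288
grasp_force: 59.2
```

```bash
python3 - <<'E'
from h import *
rep()
E
```

```text
t 18.23 box [  2.1  28.8 208.5] yhead -0.0 tz [ 0.    -0.001 -1.   ] F [-4.3 -3.  -4.7] w 0.288 g 59.2 j [ 0.33  0.17  1.52 -0.    1.45 -0.03]
```

>>> move_arm(increments=[5.5, -0.4, -0.6, 0, 0, 4.9, -0.4, -0.4, 0, 0, 4.3, 0, -0.2, 0, 0, 3.6, 0, -0.1, 0, 0, 2.9, 0, 0, 0, 0, 2.1, 0, 0, 0, 0, 1.3, 0, 0, 0, 0, 0.4, 0, 0, 0, 0])

```text
time: 18.9
tool_pos: [0.5973, 0.3117, 0.2106]
tool_rot: [0.001, 0.566, 0.824, 0.001]
contact_force: [-0.0, -5.3, 4.6]
gripper_width: 0.291
grasp_force: 59.5
```

>>> move_arm(increments=[0, 0, 0, 0, 0, 0, 0, 0, 0, 0, 0, 0, 0, 0, 0])

```text
time: 19.15
tool_pos: [0.5974, 0.3114, 0.2106]
tool_rot: [0.001, 0.566, 0.824, 0.001]
contact_force: [-0.5, -3.7, 5.0]
gripper_width: 0.29
grasp_force: 59.5
```

```bash
python3 - <<'E'
from h import *
rep()
w=cv2.cvtColor(grab('wrist')['image'],cv2.COLOR_BGR2HSV)
b=grab('side','side10.png')['image'][130:300,250:430];a=grab('top')
print([(x[0].round(),x[1]) for x in comps(masks(a['image'])['orange'],30)])
ws=grab('wrist')['image']
cv2.imwrite('pics/c10.png',np.hstack([cv2.resize(b,(424,400),interpolation=cv2.INTER_CUBIC),cv2.resize(ws,(370,400))]))
E
```

```text
t 19.15 box [  2.3  53.3 210.6] yhead -0.0 tz [ 0.003  0.001 -1.   ] F [-1.8 -3.3  5. ] w 0.29 g 59.5 j [ 0.37  0.18  1.51 -0.    1.45  0.  ]
[(array([545.,  96.]), np.int32(58))]
```

View pics/c10.png

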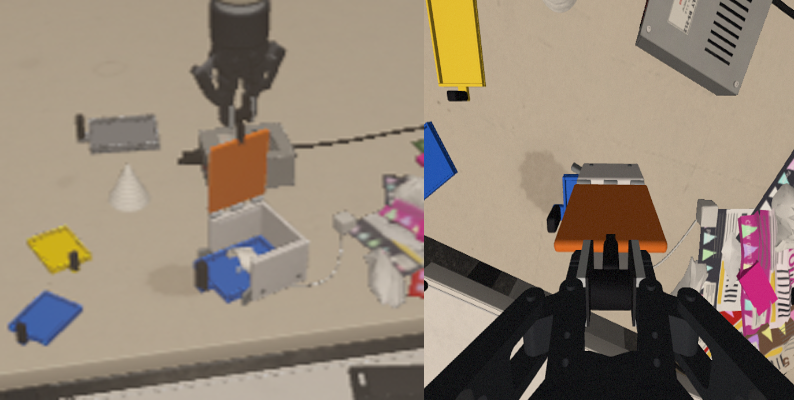

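The side view shows the flap standing upright under the gripper. The tray is home and the print is upright inside it. The bar at box y = 53.3 mm, 154 mm above where it started, puts the flap at about 1.57 rad. I'll hand it in.

```bash
python3 -c "
from plant import manip
print(manip.job_done())"
```

```text
the job is handed in; nothing more can be done
None
```

I handed the job in with the tray home against the back of the box, the print upright in it, and the flap held still at upright (about 1.57 rad) with the crossbar gripped at 59 N; no verdict came back.

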